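# Seat a fixture plate against two dowels and an end stop

## Robot

A 7-joint arm with a two-finger parallel gripper is mounted at the origin on the work surface. World frame = base frame: x ahead of the robot, y to its left, z up, the work surface at z = 0. Lengths are in m, angles in rad, forces in N, time in s.
With the tool pointing down it reaches from about 0.425 to 0.875 m from the base axis. Payload 4.7 kg.
Tool frame: the origin (TCP) lies midway between the tips of the shut fingers; the grasp point (between the pads) lies 19 mm behind it (env.pinch_z is the z of the grasp point in the tool frame, in m); z points along the fingers, y is the direction in which the jaws open and shut (so a half turn about z gives the same grasp; the last joint's range is limited). The gripper opens to 87 mm and grips with 3 to 60 N. Pads are 19 mm wide; open, the fingers measure 117 mm over their backs; the gripper's body (75 mm by 190 mm) begins 51 mm behind the grasp point.
Start: joints at [1.283, 0.321, -0.07, 1.45, 0.023, 1.371, -0.057], TCP at [0.193, -0.621, 0.223] pointing down, gripper open.
Joint ranges: [-2.86, 2.86], [-0.3, 2.09], [-1.38, 1.24], [0.06, 2.45], [-1.56, 4.7], [0.09, 2.05], [-2.69, 2.69]. Speed limits (rad/s): [2.57, 2.57, 3.14, 3.14, 3.14, 3.14, 3.14].

## Interface

Orientations are given as a unit quaternion [x, y, z, w].
In Python, from plant import env gives the robot as it stands. The module is installed in compiled form; this text tells all that it offers.
- The arm moves only by the shell command python3 -m crank 'ROWS'. ROWS is JSON, a list of rows, each an object of numbers: "x", "y", "z": the shift along the world's x, y, z in mm; "wx", "wy", "wz": the turn, a rotation vector about the world's x, y, z in degrees; "hand": the finger opening in mm, from 0 to 87. A call has 1 to 20 rows; each row is the pose to reach, as a shift and turn from the pose commanded when the call began; what a row does not reach only later rows make up. A row lasts 1/10 s, in which the tool goes at most 50 mm and 8.59 degrees, less where a joint would pass 70% of its speed; a pose out of reach is approached as far as the arm can. A call with a gripper value outside its range is refused whole. The fingers move at their own pace and stop on an object; the grip force is fixed at half the most. Time passes only in rows, so rows that repeat a pose let the fingers close. It gives the time, the measured TCP pose, the force and the opening at its end, in the units of the state.
- env.sense(): the state, without advancing time (a new reading comes with each control period).
- env.snapshot(name): name is "side" or "top" or "wrist"; returns the picture (480x640x3 uint8, red, green, blue); there is no depth.
- env.get_calibration(name): a dict with "fx", "fy", "cx", "cy" (pixels), "R" (3x3) and "t" (3): a world point X has camera coordinates R X + t. Camera axes: x right, y down, z forward; pixel columns grow to the right and rows downward; lengths in m; the calibration is good to about 2 mm. The wrist camera is an equidistant fisheye: a pixel r from the principal point sees the ray r / f radians off the axis. A picture is of the moment at which its call begins: read the wrist's pose just before it. get_calibration takes no time and is no camera call; for the wrist camera it gives the pose at the moment of the call.
- env.finish_job(): hands the job in, once; it reports no verdict.
Trained networks look in the newest picture that a camera, given by its name, has taken for a name from the list of things; names that differ only in an ending like _2 or _b are one class to them, and where a whole thing is asked for, a point or a joint stands for the part that bears it (a point fixed in the world has none). Each returns a list of dicts, best first, with "score" (0 to 1); they miss things now and then, are a little off and sometimes report something else, mostly with a low value. They report only what shows in the picture. A call takes as long as a camera call. They do not tell look-alikes from the thing itself.
- env.outline_of(camera, name): "mask" (480x640 bool, what is visible of it).
- env.place_of(camera, name): "xyz" ([x, y, z] in m, in the coordinates of the camera as it stood for that picture, good to about 4 mm: a listed point, or the origin of a listed thing).
The state is a dict: "t": time; "joint_positions": joint angles; "joint_velocities": joint speeds; "tau": joint torques, N m; "eef_pos": TCP position; "orientation": TCP orientation; "ft_force": force on the tool from outside, world axes, zero at the start; "moment": the same for the moment, N m; "grip_width": opening from 0.0 (shut) to 1.0 (fully open).
Only numpy, scipy, OpenCV 4.12 (cv2) and the standard library are available. Lean on these libraries where they do the work, as an engineer would, in place of code of your own. Each camera call takes 0.05 s, during which the arm holds its last target.

## Task

Lift the aluminium fixture plate with the orange knob and set it flat on the black locating bed, clearly short of the dowels and the stop. Push it gently but firmly until it bears squarely on both brass dowels, and only then slide it along them until it presses on the orange end stop; let go and leave it flat, square and touching all three. Do not ram the dowels or the stop, and leave the spool, the jar and the screwdriver where they are.

Things in the scene. Friction and masses are not known exactly. Their poses are not given: they have to be found in the camera images.
- bed: Black locating bed fixed to the bench: slab 200 mm (its x) by 230 mm (its y), flat top 30 mm above the bench. Origin: middle of its underside. Its x axis points level to the dowels' side (within about 20 degrees of straight away from the robot), y to the end stop, z up. A plate that is fully home has its middle exactly over this origin and its sides parallel to the bed's.
- dowel_left: Brass dowel fixed upright in the bed, 12 mm diameter, standing 14 mm above the bed top. Origin: centre of its foot on the bed top, 66 mm along the bed's x and +50 mm along its y. It takes up to 25 N.
- dowel_right: The same, at 66 mm along the bed's x and -50 mm along its y.
- end_stop: Orange stop block fixed on the bed, 30 mm (bed x) by 16 mm (bed y) by 14 mm high. Origin: centre of its foot on the bed top, 0 mm along the bed's x and +88 mm along its y; its working face looks to the bed's -y. It takes up to 25 N.
- plate_knob (a point): Half-way up the axis of the plate's knob, 30 mm above the plate's underside. The knob is a round upright orange post, 18 mm diameter, 44 mm tall, in the middle of the plate over its centre of mass. Axes are the plate's: x and y along its sides, z up. Friction on the bed resists sliding with some 2 to 8 N.
- plate: Loose aluminium fixture plate, 120 mm (its x) by 160 mm (its y), 8 mm thick, 0.4 to 0.7 kg, starting flat on the bench, turned up to 26 degrees. Origin: middle of its underside. Turned half round it is the same. A long side goes against the dowels, a short side against the stop. Two white parts, 46 mm across and 14 mm high, sit on it 52 mm either side of the knob along its y.
- spool: Bystander: black and white filament spool lying flat, 190 mm diameter, 60 mm high; origin at the middle of its underside.
- glue_jar: Bystander: small jar with a blue cap, 54 mm diameter, 70 mm tall; origin at the middle of its underside.
- screwdriver_mid (a point): Bystander: screwdriver lying on the bench in the middle, pointing roughly away from the robot, about 200 mm long and 30 mm thick; a point half-way along it, 10 mm above the bench.
There are look-alikes about, which are no part of the job. Several things look just like the plate: the one meant starts farthest to the robot's left.

How it is judged:
By the outcome, as a careful person would: the job done as asked, in the order asked, and still so for the second after the job is handed in, with the robot touching nothing.
It also fails if it takes over 72 s, if anything falls off the work surface, if the arm or the gripper's body presses on something with over 40 N, if the wrist force passes 120 N, or if a joint passes its speed limit or range.

## Working session

There is one attempt and no reset: what is moved stays moved. The work goes in short steps, Python scripts to look and compute and a shell command to move; the robot and the scene stay as the last step left them, time stands still between calls to the robot, and variables do not carry over. Pictures are saved under pics/ and viewed, and the job is handed in when it is done.

```bash
mkdir -p pics; ls
cat > h.py <<'E'
import numpy as np,cv2
from plant import env
def snap(cam,name):
    im=env.snapshot(cam); cv2.imwrite(f'pics/{name}.png',im[:,:,::-1]); return im
def w(c,p):
    return np.array(c['R']).T@(np.array(p)-np.array(c['t']))
def look(cam,names):
    c=env.get_calibration(cam)
    for n in names:
        for d in env.place_of(cam,n):
            p=d['xyz'];print(cam,n,round(d['score'],2),(w(c,p)*1000).round(0), 'px',[round(c['fx']*p[0]/p[2]+c['cx']),round(c['fy']*p[1]/p[2]+c['cy'])] if cam!='wrist' else '')
E
python3 - <<'E'
from h import *
s=env.sense();print(s['t'],s['eef_pos'],s['orientation'],env.pinch_z,s['ft_force'])
for c in ['side','top']:
    snap(c,c+'0'); look(c,['plate','plate_knob','bed','dowel_left','dowel_right','end_stop','spool','glue_jar','screwdriver_mid'])
E
```

```text
pics
0.0 [ 0.19298854 -0.62012552  0.22148105] [ 9.88632470e-01  1.50349522e-01 -1.94286263e-04 -9.07314376e-04] -0.0187 [ 0.44103279  0.05445366 -0.84413421]
side plate 0.86 [791. 123.   3.] px [220, 265]
side plate 0.83 [467. 247.   4.] px [318, 331]
side plate 0.81 [ 818. -155.    0.] px [251, 201]
side plate 0.56 [ 324. -170.   -0.] px [409, 233]
side plate_knob 0.95 [ 321. -168.   32.] px [411, 226]
side plate_knob 0.93 [466. 250.  28.] px [319, 326]
side plate_knob 0.78 [ 815. -155.   28.] px [251, 194]
side plate_knob 0.56 [785. 127.  24.] px [220, 261]
side bed 0.79 [ 575. -234.    2.] px [333, 201]
side dowel_left 0.51 [ 633. -176.   32.] px [309, 202]
side dowel_right 0.59 [ 646. -271.   34.] px [315, 181]
side end_stop 0.56 [ 558. -147.   29.] px [330, 214]
side spool 0.87 [480. 535.  -0.] px [271, 437]
side glue_jar 0.77 [ 499. -476.   -0.] px [375, 162]
side screwdriver_mid 0.95 [536.  -1.  10.] px [322, 254]
top plate 0.97 [ 822. -156.    3.] px [377, 165]
top plate 0.96 [790. 132.  -1.] px [279, 175]
top plate 0.79 [468. 248.   0.] px [236, 284]
top plate 0.62 [ 327. -169.   -3.] px [384, 335]
top plate_knob 0.92 [786. 132.  28.] px [278, 174]
top plate_knob 0.76 [461. 247.  30.] px [235, 286]
top plate_knob 0.75 [ 325. -169.   29.] px [385, 336]
top plate_knob 0.72 [ 817. -153.   31.] px [377, 163]
top bed 0.56 [ 570. -232.    1.] px [404, 250]
top end_stop 0.46 [ 567. -146.   30.] px [376, 249]
top end_stop 0.44 [534.  -7.  13.] px [326, 261]
top spool 0.89 [479. 538.  -2.] px [135, 280]
top glue_jar 0.69 [ 502. -475.    3.] px [491, 273]
top screwdriver_mid 0.56 [536.  -6.  13.] px [326, 260]
```

View pics/top0.png

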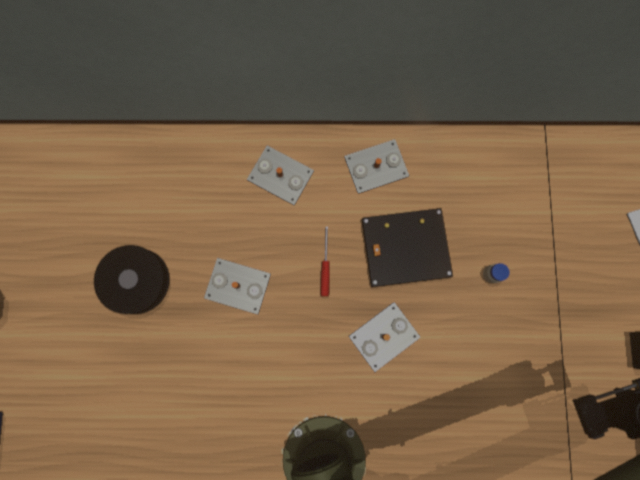

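View pics/side0.png

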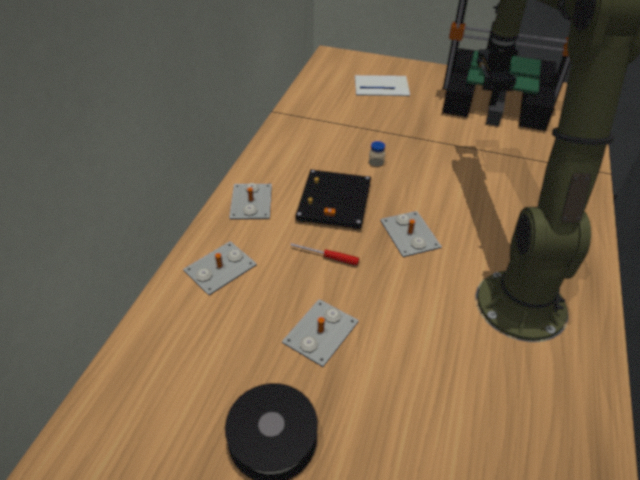

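Run:
```python
import cv2
im=cv2.imread('pics/top0.png');cv2.imwrite('pics/c1.png',cv2.resize(im[220:350,190:320],None,fx=4,fy=4,interpolation=2))
cv2.imwrite('pics/c2.png',cv2.resize(im[200:300,350:460],None,fx=5,fy=5,interpolation=2))
```

```text
(no output)
```

View pics/c1.png

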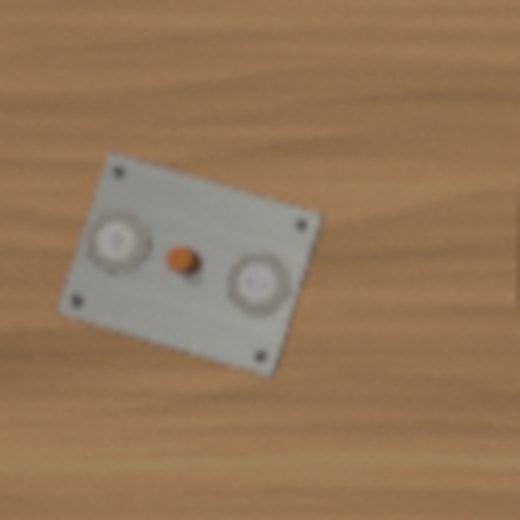

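View pics/c2.png

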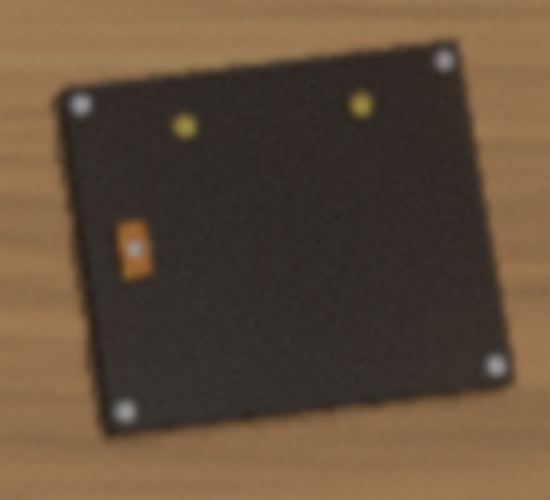

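Plate candidates in the top picture are (236,284) y=+0.247, (279,175) y=+0.13, (377,165) y=−0.155 and (384,335) y=−0.17. Picture left is the robot's left, so I choose the one at (236,284). The crop shows a knob and two white parts, turned. The bed is at (405,248), with dowels at about (387,225) and (422,221) and the stop at about (377,250).

```bash
cat >> h.py <<'E'
def onplane(c,px,z,fish=False):
    px=np.atleast_2d(np.array(px,float)); R=np.array(c['R']);t=np.array(c['t'])
    u=(px-[c['cx'],c['cy']])/[c['fx'],c['fy']]
    if fish:
        th=np.linalg.norm(u,axis=1,keepdims=True); d=np.hstack([u/np.maximum(th,1e-9)*np.sin(th),np.cos(th)])
    else: d=np.hstack([u,np.ones((len(u),1))])
    d=d@R; o=-R.T@t
    return o+d*((z-o[2])/d[:,2])[:,None]
def rects(cam,name,z,fish=False):
    c=env.get_calibration(cam)
    for d in env.outline_of(cam,name):
        cn=max(cv2.findContours(d['mask'].astype('uint8'),cv2.RETR_EXTERNAL,cv2.CHAIN_APPROX_NONE)[0],key=cv2.contourArea)[:,0,:]
        P=onplane(c,cn,z,fish)[:,:2]*1000
        r=cv2.minAreaRect(P.astype('float32'));print(cam,name,round(d['score'],2),'px',cn.mean(0).round(),'rect',np.round(r[0],1),np.round(r[1],1),round(r[2],1))
E
python3 - <<'E'
from h import *
for c in ['top','side']:
    snap(c,c+'1'); rects(c,'plate',.008); rects(c,'bed',.03)
    if c=='top':
        k=env.get_calibration(c); f=lambda x,y:(350+x/5,200+y/5)
        print('dowels,stop',(onplane(k,[f(185,127),f(361,105)],.044)*1000).round(1),(onplane(k,[f(135,250)],.044)*1000).round(1))
        print('screws',(onplane(k,[f(81,105),f(445,61),f(497,366),f(126,412)],.03)*1000).round(1))
        print('knobtop',(onplane(k,[(190+182/4,220+260/4)],.052)*1000).round(1))
E
```

```text
top plate 0.98 px [280. 176.] rect [788.8 128.1] [165.1 123.6] 60.5
top plate 0.68 px [384. 337.] rect [ 323.6 -168.9] [120.6 159.1] 35.9
top plate 0.64 px [237. 286.] rect [462.8 244. ] [160.1 121. ] 73.2
top bed 0.74 px [407. 248.] rect [ 573.6 -233.1] [203.  233.5] 7.6
top bed 0.39 px [131. 280.] rect [478.4 536.2] [187.  209.9] 0.3
dowels,stop [[ 631.9 -176.6   44. ]
 [ 645.  -275.7   44. ]] [[ 562.  -147.5   44. ]]
screws [[ 647.1 -119.9   30. ]
 [ 673.8 -327.5   30. ]
 [ 499.7 -350.3   30. ]
 [ 472.9 -142.9   30. ]]
knobtop [[462.  241.9  52. ]]
side plate 0.91 px [250. 201.] rect [ 814.4 -152.6] [122.5 174.7] 19.2
side plate 0.88 px [220. 268.] rect [784.  133.3] [162.  127.2] 61.6
side plate 0.66 px [320. 333.] rect [460.1 249.5] [161.8 122.4] 73.8
side plate 0.61 px [410. 234.] rect [ 319.7 -164. ] [125.8 165.3] 36.4
side bed 0.65 px [334. 199.] rect [ 568. -220.] [206.8 258.8] 8.1
```

Run:
```python
import numpy as np
n=28
for i in range(1,n+1):
    s=i/n; a=np.radians(-72.7+s*(27.8+72.7)); r=650+(522-650)*s
    print(i,round(r*np.cos(a)-193),round(r*np.sin(a)+621),round(56*s))
```

```text
1 37 18 2
2 73 38 4
3 106 60 6
4 139 83 8
5 169 109 10
6 197 136 12
7 224 165 14
8 248 195 16
9 271 226 18
10 291 259 20
11 309 292 22
12 324 327 24
13 338 362 26
14 349 397 28
15 357 433 30
16 363 469 32
17 367 505 34
18 369 541 36
19 368 577 38
20 366 612 40
21 360 647 42
22 353 681 44
23 344 714 46
24 332 747 48
25 319 778 50
26 304 808 52
27 287 837 54
28 269 864 56
```

```bash
python3 -m crank '[{"x":37,"y":18,"wz":2},{"x":73,"y":38,"wz":4},{"x":106,"y":60,"wz":6},{"x":139,"y":83,"wz":8},{"x":169,"y":109,"wz":10},{"x":197,"y":136,"wz":12},{"x":224,"y":165,"wz":14},{"x":248,"y":195,"wz":16},{"x":271,"y":226,"wz":18},{"x":291,"y":259,"wz":20},{"x":309,"y":292,"wz":22},{"x":324,"y":327,"wz":24},{"x":338,"y":362,"wz":26},{"x":349,"y":397,"wz":28},{"x":357,"y":433,"wz":30},{"x":363,"y":469,"wz":32},{"x":367,"y":505,"wz":34},{"x":369,"y":541,"wz":36},{"x":368,"y":577,"wz":38},{"x":366,"y":612,"wz":40}]'
```

```text
invalid input
```

```bash
python3 -m crank '[{"x":-6,"y":35,"wz":2},{"x":-13,"y":69,"wz":4},{"x":-22,"y":102,"wz":6},{"x":-34,"y":135,"wz":8},{"x":-47,"y":166,"wz":10},{"x":-62,"y":196,"wz":12},{"x":-79,"y":225,"wz":14},{"x":-97,"y":252,"wz":16,"z":-20},{"x":-97,"y":252,"wz":16,"z":-50},{"x":-97,"y":252,"wz":16,"z":-60},{"x":-97,"y":252,"wz":16,"z":-60}]'
python3 - <<'E'
from h import *
s=env.sense();c=env.get_calibration('wrist');snap('wrist','w1');print(s['eef_pos'],s['orientation'],s['t'],c)
look('wrist',['plate','plate_knob']);rects('wrist','plate',.008,True)
E
```

```text
[ 0.19317397 -0.62065172  0.22259281] [ 9.88633758e-01  1.50343907e-01 -1.94205438e-05  4.62314740e-05] 1.3 {'fx': 371.64829954431775, 'fy': 371.64829954431775, 'cx': 320.2379838861761, 'cy': 242.18756464255782, 'R': array([[ 2.96273730e-01, -9.55102835e-01,  6.71988691e-04],
       [-9.26985299e-01, -2.87382042e-01,  2.41059779e-01],
       [-2.30043761e-01, -7.20426037e-02, -9.70510037e-01]]), 't': array([-0.64955044, -0.0287749 ,  0.38906248])}
wrist plate 0.79 [ 327. -172.   -1.] px 
wrist plate_knob 0.83 [ 326. -165.   27.] px 
wrist plate 0.97 px [29. 37.] rect [ 329.3 -179.1] [125.9 144.2] 35.8invalid input
```

View pics/w1.png

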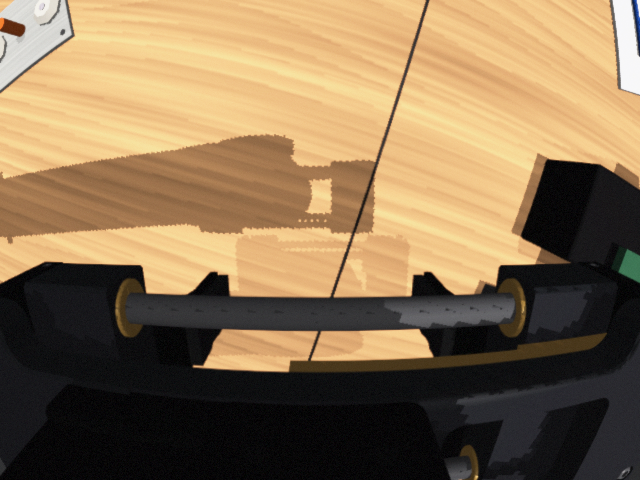

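The moves were refused, so the arm hasn't moved and the picture only shows the start pose. Perhaps every key must be given.

```bash
python3 -m crank '[{"x":37,"y":18,"z":0,"wx":0,"wy":0,"wz":2,"hand":87}]'
```

```text
t: 1.6
eef_pos: [0.2226, -0.606, 0.2224]
orientation: [0.987, 0.162, -0.003, 0.001]
ft_force: [0.1, -0.9, 0.4]
grip_width: 1.0
```

```bash
python3 -m crank '[{"x":36,"y":20,"z":0,"wx":0,"wy":0,"wz":2,"hand":87},{"x":69,"y":42,"z":0,"wx":0,"wy":0,"wz":4,"hand":87},{"x":102,"y":65,"z":0,"wx":0,"wy":0,"wz":6,"hand":87},{"x":132,"y":91,"z":0,"wx":0,"wy":0,"wz":8,"hand":87},{"x":160,"y":118,"z":0,"wx":0,"wy":0,"wz":10,"hand":87},{"x":187,"y":147,"z":0,"wx":0,"wy":0,"wz":12,"hand":87},{"x":211,"y":177,"z":0,"wx":0,"wy":0,"wz":14,"hand":87},{"x":234,"y":208,"z":0,"wx":0,"wy":0,"wz":16,"hand":87},{"x":254,"y":241,"z":0,"wx":0,"wy":0,"wz":18,"hand":87},{"x":272,"y":274,"z":0,"wx":0,"wy":0,"wz":20,"hand":87},{"x":287,"y":309,"z":0,"wx":0,"wy":0,"wz":22,"hand":87},{"x":301,"y":344,"z":0,"wx":0,"wy":0,"wz":24,"hand":87},{"x":312,"y":379,"z":0,"wx":0,"wy":0,"wz":26,"hand":87},{"x":320,"y":415,"z":0,"wx":0,"wy":0,"wz":28,"hand":87},{"x":326,"y":451,"z":0,"wx":0,"wy":0,"wz":30,"hand":87},{"x":330,"y":487,"z":0,"wx":0,"wy":0,"wz":32,"hand":87},{"x":332,"y":523,"z":0,"wx":0,"wy":0,"wz":34,"hand":87},{"x":331,"y":559,"z":0,"wx":0,"wy":0,"wz":36,"hand":87},{"x":329,"y":594,"z":0,"wx":0,"wy":0,"wz":38,"hand":87},{"x":329,"y":594,"z":0,"wx":0,"wy":0,"wz":38,"hand":87}]'
```

```text
t: 3.6
eef_pos: [0.5588, -0.0014, 0.2233]
orientation: [0.875, 0.484, 0.001, -0.001]
ft_force: [0.1, 0.9, 0.6]
grip_width: 1.001
```

```bash
python3 -m crank '[{"x":-6,"y":35,"z":0,"wx":0,"wy":0,"wz":2,"hand":87},{"x":-13,"y":69,"z":0,"wx":0,"wy":0,"wz":4,"hand":87},{"x":-22,"y":102,"z":0,"wx":0,"wy":0,"wz":6,"hand":87},{"x":-34,"y":135,"z":0,"wx":0,"wy":0,"wz":8,"hand":87},{"x":-47,"y":166,"z":0,"wx":0,"wy":0,"wz":10,"hand":87},{"x":-62,"y":196,"z":0,"wx":0,"wy":0,"wz":12,"hand":87},{"x":-79,"y":225,"z":0,"wx":0,"wy":0,"wz":14,"hand":87},{"x":-97,"y":249,"z":-20,"wx":0,"wy":0,"wz":15.5,"hand":87},{"x":-97,"y":249,"z":-60,"wx":0,"wy":0,"wz":15.5,"hand":87},{"x":-97,"y":249,"z":-80,"wx":0,"wy":0,"wz":15.5,"hand":87},{"x":-97,"y":249,"z":-80,"wx":0,"wy":0,"wz":15.5,"hand":87},{"x":-97,"y":249,"z":-80,"wx":0,"wy":0,"wz":15.5,"hand":87}]'
python3 - <<'E'
from h import *
s=env.sense();c=env.get_calibration('wrist');snap('wrist','w2');print(s['eef_pos'],s['orientation'],s['t'])
look('wrist',['plate','plate_knob']);rects('wrist','plate',.008,True)
E
```

```text
t: 4.8
eef_pos: [0.4627, 0.2401, 0.1431]
orientation: [0.805, 0.593, 0.0, -0.0]
ft_force: [0.3, 1.9, 1.4]
grip_width: 1.001
[0.46272475 0.24010168 0.14314829] [ 8.05184566e-01  5.93024264e-01  1.91618181e-04 -9.59038572e-06] 4.8
wrist plate 0.87 [464. 249.   1.] px 
wrist plate 0.6 [792. 128.   3.] px 
wrist plate_knob 0.58 [464. 248.  29.] px 
wrist plate 0.88 px [621. 221.] rect [786.5 154.4] [121.3 101.4] 61.4
```

View pics/w2.png

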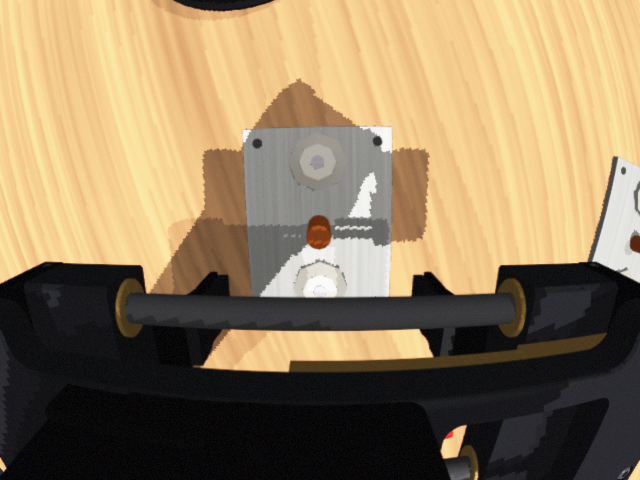

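The wrist view shows the plate square to the jaws, with the knob top at about (319,221) and the screws at (257,143) and (377,141).

Run:
```python
from h import *
c=env.get_calibration('wrist')
print((onplane(c,[(319,222)],.052,True)*1000).round(1),(onplane(c,[(319,242)],.012,True)*1000).round(1))
p=onplane(c,[(243.5,128),(391.5,126),(257,143),(377,141),(318,162)],.008,True)[:,:2]*1000;print(p.round(1))
for a,b in((0,1),(2,3)):
  d=p[b]-p[a];print(np.hypot(*d),np.degrees(np.arctan2(d[1],d[0])))
```

```text
[[467.3 257.3  52. ]] [[460.1 234.2  12. ]]
[[430.  341.3]
 [543.8 307.4]
 [436.7 326.1]
 [528.9 298.9]
 [478.6 296.2]]
118.80100120143508 -16.593466150804055
96.0954083155878 -16.42463088435428
```

```bash
python3 -m crank '[{"x":0,"y":5,"z":-30,"wx":0,"wy":0,"wz":0,"hand":70},{"x":1,"y":5,"z":-70,"wx":0,"wy":0,"wz":0,"hand":60},{"x":1,"y":5,"z":-100,"wx":0,"wy":0,"wz":0,"hand":50},{"x":1,"y":5,"z":-120,"wx":0,"wy":0,"wz":0,"hand":50},{"x":1,"y":5,"z":-128,"wx":0,"wy":0,"wz":0,"hand":50},{"x":1,"y":5,"z":-128,"wx":0,"wy":0,"wz":0,"hand":50},{"x":1,"y":5,"z":-128,"wx":0,"wy":0,"wz":0,"hand":50}]'
python3 - <<'E'
from h import *
snap('wrist','w3')
E
```

```text
t: 5.7
eef_pos: [0.4643, 0.2459, 0.0159]
orientation: [0.805, 0.593, 0.001, 0.0]
ft_force: [-0.2, -0.4, 0.1]
grip_width: 0.586
```

View pics/w3.png

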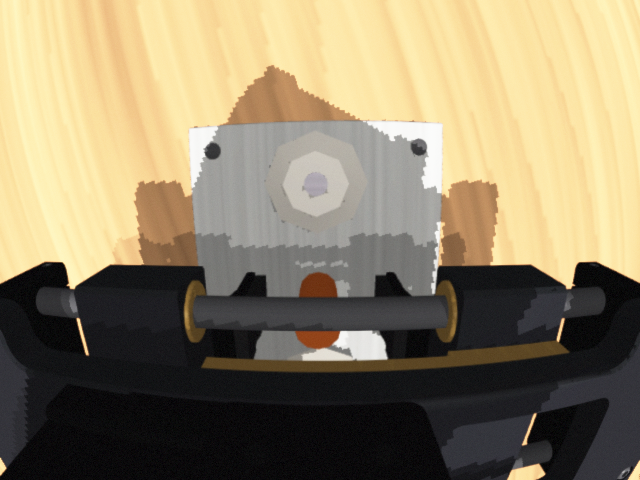

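The knob sits centred between the fingers, at (318,310). Next I close on it and lift slightly.

```bash
python3 -m crank '[{"x":0,"y":0,"z":0,"wx":0,"wy":0,"wz":0,"hand":30},{"x":0,"y":0,"z":0,"wx":0,"wy":0,"wz":0,"hand":10},{"x":0,"y":0,"z":0,"wx":0,"wy":0,"wz":0,"hand":5},{"x":0,"y":0,"z":0,"wx":0,"wy":0,"wz":0,"hand":5},{"x":0,"y":0,"z":0,"wx":0,"wy":0,"wz":0,"hand":5},{"x":0,"y":0,"z":0,"wx":0,"wy":0,"wz":0,"hand":5}]' && python3 -m crank '[{"x":0,"y":0,"z":5,"wx":0,"wy":0,"wz":0,"hand":5},{"x":0,"y":0,"z":15,"wx":0,"wy":0,"wz":0,"hand":5},{"x":0,"y":0,"z":35,"wx":0,"wy":0,"wz":0,"hand":5},{"x":0,"y":0,"z":60,"wx":0,"wy":0,"wz":0,"hand":5},{"x":0,"y":0,"z":80,"wx":0,"wy":0,"wz":0,"hand":5},{"x":0,"y":0,"z":90,"wx":0,"wy":0,"wz":0,"hand":5},{"x":0,"y":0,"z":90,"wx":0,"wy":0,"wz":0,"hand":5},{"x":0,"y":0,"z":90,"wx":0,"wy":0,"wz":0,"hand":5}]';python3 - <<'E'
from h import *
snap('wrist','w4')
s=env.sense();print(s['moment'])
E
```

```text
t: 6.35
eef_pos: [0.4631, 0.2453, 0.0146]
orientation: [0.805, 0.593, -0.0, 0.0]
ft_force: [0.0, -0.1, 1.5]
grip_width: 0.195
t: 7.15
eef_pos: [0.4627, 0.2449, 0.1039]
orientation: [0.805, 0.593, -0.001, 0.0]
ft_force: [0.7, -0.7, -5.8]
grip_width: 0.194
[-0.03572118 -0.05251682 -0.04614   ]
```

View pics/w4.png

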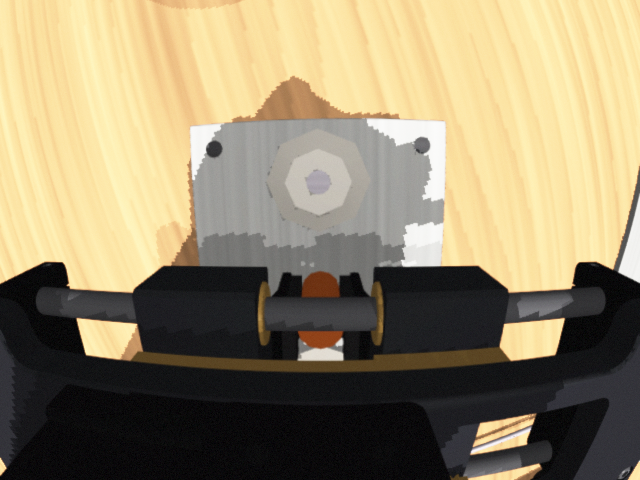

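Lifted, with about 6 N of load. Now I carry it to above the bed, 18 mm short of the dowels and 22 mm short of the stop, turning it +24°.

```bash
python3 -m crank '[{"x":3,"y":-15,"z":0,"wx":0,"wy":0,"wz":1,"hand":5},{"x":8,"y":-42,"z":0,"wx":0,"wy":0,"wz":2,"hand":5},{"x":14,"y":-74,"z":0,"wx":0,"wy":0,"wz":4,"hand":5},{"x":20,"y":-108,"z":0,"wx":0,"wy":0,"wz":6,"hand":5},{"x":27,"y":-142,"z":0,"wx":0,"wy":0,"wz":8,"hand":5},{"x":33,"y":-176,"z":0,"wx":0,"wy":0,"wz":10,"hand":5},{"x":40,"y":-210,"z":0,"wx":0,"wy":0,"wz":12,"hand":5},{"x":46,"y":-244,"z":0,"wx":0,"wy":0,"wz":14,"hand":5},{"x":52,"y":-278,"z":0,"wx":0,"wy":0,"wz":16,"hand":5},{"x":59,"y":-312,"z":0,"wx":0,"wy":0,"wz":18,"hand":5},{"x":65,"y":-346,"z":0,"wx":0,"wy":0,"wz":20,"hand":5},{"x":72,"y":-380,"z":0,"wx":0,"wy":0,"wz":22,"hand":5},{"x":78,"y":-414,"z":0,"wx":0,"wy":0,"wz":23,"hand":5},{"x":84,"y":-446,"z":0,"wx":0,"wy":0,"wz":24,"hand":5},{"x":90,"y":-474,"z":0,"wx":0,"wy":0,"wz":24,"hand":5},{"x":93,"y":-492,"z":0,"wx":0,"wy":0,"wz":24,"hand":5},{"x":95,"y":-502,"z":0,"wx":0,"wy":0,"wz":24,"hand":5},{"x":95,"y":-504,"z":0,"wx":0,"wy":0,"wz":24,"hand":5},{"x":95,"y":-504,"z":0,"wx":0,"wy":0,"wz":24,"hand":5},{"x":95,"y":-504,"z":0,"wx":0,"wy":0,"wz":24,"hand":5}]';python3 - <<'E'
from h import *
snap('wrist','w5')
snap('top','t5')
snap('side','s5')
E
python3 - <<'E'
import cv2
im=cv2.imread('pics/t5.png');cv2.imwrite('pics/t5c.png',cv2.resize(im[190:320,340:480],None,fx=5,fy=4.6,interpolation=2))
E
```

```text
t: 9.2
eef_pos: [0.5584, -0.2565, 0.1046]
orientation: [0.663, 0.749, 0.0, -0.0]
ft_force: [0.0, -0.4, -5.2]
grip_width: 0.2
```

View pics/w5.png

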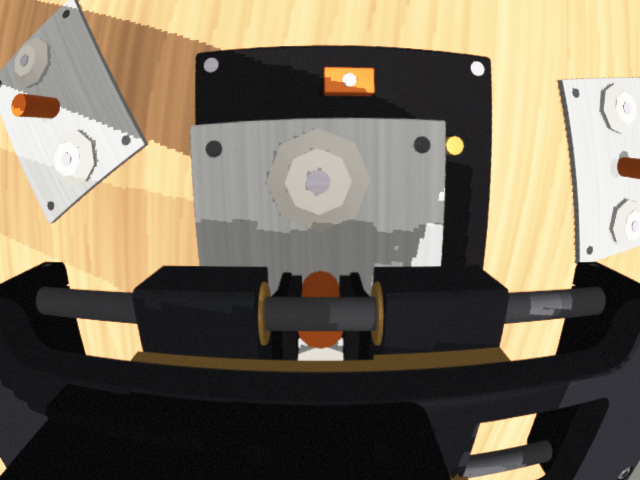

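View pics/t5.png

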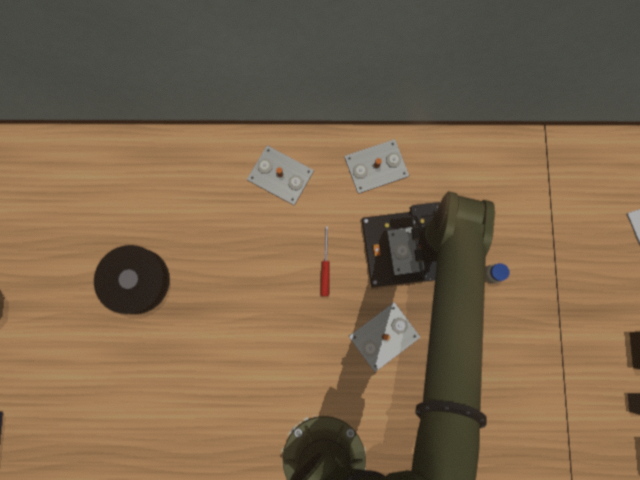

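View pics/s5.png

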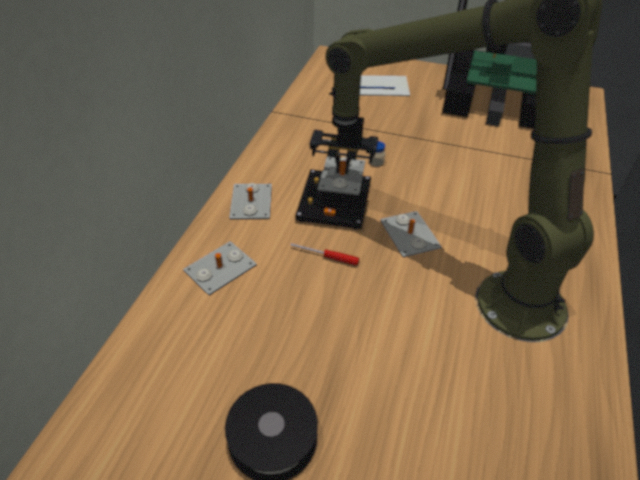

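```bash
cat > geo.py <<'E'
from h import *
def geo(und,pl,ps,sc,st,dw):
    c=env.get_calibration('wrist')
    S=onplane(c,sc,.03,True)[:,:2]*1000
    d=S[1]-S[0];print('bed yaw screws',np.degrees(np.arctan2(d[1],d[0])),np.hypot(*d),S.round(1))
    print('stop top',(onplane(c,st,.044,True)*1000).round(1),'dowelL',(onplane(c,dw,.044,True)*1000).round(1))
    for q in (pl,ps):
        P=onplane(c,q,und+.008,True)[:,:2]*1000; d=P[1]-P[0];print('plate',P.round(1),np.hypot(*d),'yaw',np.degrees(np.arctan2(d[1],d[0])))
E
python3 - <<'E'
from geo import *
s=env.sense();print(s['eef_pos'],s['orientation'])
geo(.090,[(191,127),(445,121)],[(214,149),(422,145)],[(211,65),(477,69)],[(349,80)],[(455,146)])
E
```

```text
[ 0.55838822 -0.25737578  0.10484144] [6.63303468e-01 7.48350515e-01 9.52795638e-05 7.99360103e-05]
bed yaw screws 7.177704577628227 176.1385766619345 [[ 472.6 -141.1]
 [ 647.3 -119.1]]
stop top [[ 561.9 -146.4   44. ]] dowelL [[ 632.5 -175.9   44. ]]
plate [[ 488.5 -185.7]
 [ 605.9 -168.9]] 118.54873451231184 yaw 8.145059319807023
plate [[ 501.  -195.3]
 [ 596.2 -182.1]] 96.12906580201252 yaw 7.890477438771418
```

Gaps are about 20 mm to the dowels and 21 mm to the stop, and the plate is about 0.6° over the bed's yaw. I lower it with a small turn to correct that.

```bash
python3 -m crank '[{"x":0,"y":0,"z":-12,"wx":0,"wy":0,"wz":-0.3,"hand":5},{"x":0,"y":0,"z":-28,"wx":0,"wy":0,"wz":-0.5,"hand":5},{"x":0,"y":0,"z":-42,"wx":0,"wy":0,"wz":-0.5,"hand":5},{"x":0,"y":0,"z":-51,"wx":0,"wy":0,"wz":-0.5,"hand":5},{"x":0,"y":0,"z":-55,"wx":0,"wy":0,"wz":-0.5,"hand":5},{"x":0,"y":0,"z":-57,"wx":0,"wy":0,"wz":-0.5,"hand":5},{"x":0,"y":0,"z":-57,"wx":0,"wy":0,"wz":-0.5,"hand":5},{"x":0,"y":0,"z":-57,"wx":0,"wy":0,"wz":-0.5,"hand":5}]'
```

```text
t: 10.15
eef_pos: [0.5587, -0.2588, 0.0482]
orientation: [0.667, 0.745, 0.0, 0.001]
ft_force: [-0.9, -0.3, -4.9]
grip_width: 0.195
```

```bash
python3 -m crank '[{"x":0,"y":0,"z":-1,"wx":0,"wy":0,"wz":0,"hand":5},{"x":0,"y":0,"z":-2,"wx":0,"wy":0,"wz":0,"hand":5},{"x":0,"y":0,"z":-3,"wx":0,"wy":0,"wz":0,"hand":5},{"x":0,"y":0,"z":-3,"wx":0,"wy":0,"wz":0,"hand":5},{"x":0,"y":0,"z":-3,"wx":0,"wy":0,"wz":0,"hand":5}]'; python3 -m crank '[{"x":0,"y":0,"z":-0.5,"wx":0,"wy":0,"wz":0,"hand":5},{"x":0,"y":0,"z":-0.5,"wx":0,"wy":0,"wz":0,"hand":5}]'
```

```text
t: 10.65
eef_pos: [0.5583, -0.2587, 0.0447]
orientation: [0.667, 0.745, 0.0, 0.0]
ft_force: [-0.7, 0.7, -4.2]
grip_width: 0.196
t: 10.85
eef_pos: [0.5583, -0.2587, 0.0447]
orientation: [0.667, 0.745, -0.0, 0.0]
ft_force: [-2.7, -0.4, 0.5]
grip_width: 0.196
```

The plate is on the bed, with its weight taken off the wrist. I open briefly so it settles flat, then look.

```bash
python3 -m crank '[{"x":0,"y":0,"z":0,"wx":0,"wy":0,"wz":0,"hand":20},{"x":0,"y":0,"z":0,"wx":0,"wy":0,"wz":0,"hand":30},{"x":0,"y":0,"z":0,"wx":0,"wy":0,"wz":0,"hand":30},{"x":0,"y":0,"z":0,"wx":0,"wy":0,"wz":0,"hand":30}]'
python3 - <<'E'
from h import *
im=snap('wrist','w6');cv2.imwrite('pics/w6c.png',cv2.resize(im[50:300,160:500,::-1],None,fx=2.3,fy=2.3,interpolation=2))
print(env.sense()['ft_force'])
E
```

```text
t: 11.25
eef_pos: [0.5586, -0.2588, 0.0444]
orientation: [0.667, 0.745, 0.0, 0.0]
ft_force: [0.3, -1.2, 0.6]
grip_width: 0.335
[-0.60909709 -0.10139799 -0.08008612]
```

View pics/w6c.png

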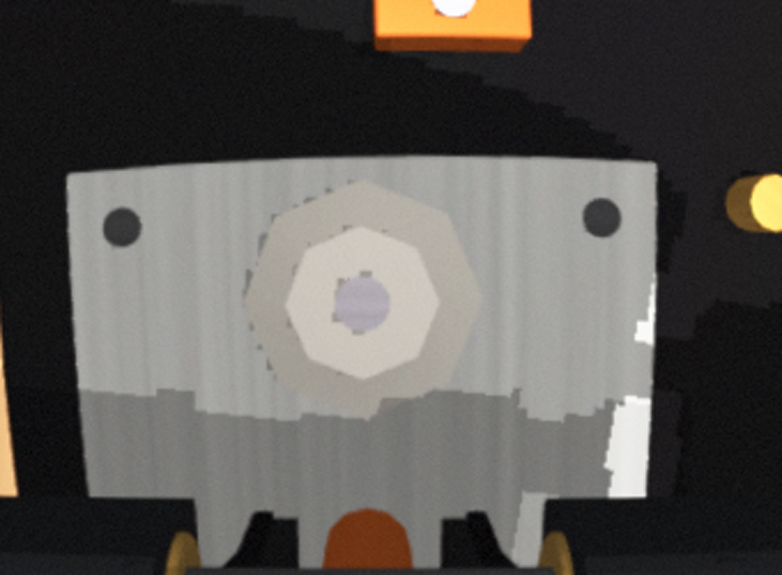

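The plate is flat, well short of the dowel (crop 750,200) and the stop (crop 450,45). I compute the yaws in one image.

Run:
```python
from geo import *
f=lambda x,y:(160+x/2.3,50+y/2.3)
geo(.030,[f(68,175),f(655,163)],[f(122,227),f(601,217)],[f(375,51),f(523,51)],[f(453,0)],[f(775,202)])
# full res: bed rear screws
im=cv2.imread('pics/w6.png');cv2.imwrite('pics/w6d.png',cv2.resize(im[0:120,160:540],None,fx=2.1,fy=2.1))
```

```text
bed yaw screws 7.925506696264514 30.567254074486222 [[ 548.  -154.9]
 [ 578.3 -150.7]]
stop top [[ 561.8 -145.8   44. ]] dowelL [[ 631.8 -174.5   44. ]]
plate [[ 488.8 -186. ]
 [ 606.6 -170.8]] 118.7366391123615 yaw 7.3311286410381165
plate [[ 501.4 -196. ]
 [ 596.6 -183.7]] 95.91977757669635 yaw 7.362105603470037
```

View pics/w6d.png

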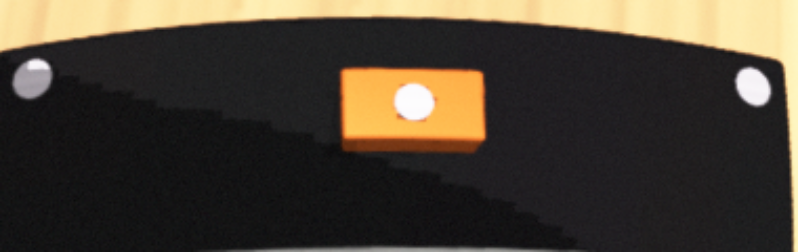

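```bash
python3 -m crank '[{"x":0,"y":0,"z":0,"wx":0,"wy":0,"wz":0,"hand":10},{"x":0,"y":0,"z":0,"wx":0,"wy":0,"wz":0,"hand":5},{"x":0,"y":0,"z":0,"wx":0,"wy":0,"wz":0,"hand":5},{"x":0,"y":0,"z":0,"wx":0,"wy":0,"wz":0,"hand":5}]'; python3 -m crank '[{"x":2,"y":0.25,"z":0,"wx":0,"wy":0,"wz":0,"hand":5},{"x":4,"y":0.5,"z":0,"wx":0,"wy":0,"wz":0,"hand":5},{"x":6,"y":0.75,"z":0,"wx":0,"wy":0,"wz":0,"hand":5},{"x":8,"y":1,"z":0,"wx":0,"wy":0,"wz":0,"hand":5},{"x":10,"y":1.25,"z":0,"wx":0,"wy":0,"wz":0,"hand":5},{"x":12,"y":1.5,"z":0,"wx":0,"wy":0,"wz":0,"hand":5}]'; python3 -m crank '[{"x":1,"y":0.125,"z":0,"wx":0,"wy":0,"wz":0,"hand":5},{"x":2,"y":0.25,"z":0,"wx":0,"wy":0,"wz":0,"hand":5}]'
```

```text
t: 11.7
eef_pos: [0.5583, -0.2586, 0.0441]
orientation: [0.667, 0.745, 0.0, 0.0]
ft_force: [0.5, 0.7, -0.7]
grip_width: 0.196
t: 12.3
eef_pos: [0.5683, -0.2581, 0.044]
orientation: [0.668, 0.745, -0.002, -0.001]
ft_force: [-5.3, -0.8, 4.3]
grip_width: 0.2
t: 12.5
eef_pos: [0.5707, -0.2577, 0.0441]
orientation: [0.668, 0.745, -0.001, -0.001]
ft_force: [-5.4, -0.0, 4.4]
grip_width: 0.2
```

Sliding friction is about 5 N, with about 6 mm to go. I creep from here.

```bash
python3 -m crank '[{"x":1,"y":0.125,"z":0,"wx":0,"wy":0,"wz":0,"hand":5},{"x":2,"y":0.25,"z":0,"wx":0,"wy":0,"wz":0,"hand":5},{"x":3,"y":0.375,"z":0,"wx":0,"wy":0,"wz":0,"hand":5},{"x":3.5,"y":0.45,"z":0,"wx":0,"wy":0,"wz":0,"hand":5}]'; for i in 1 2; do :; done; python3 -m crank '[{"x":0.5,"y":0.06,"z":0,"wx":0,"wy":0,"wz":0,"hand":5},{"x":1,"y":0.125,"z":0,"wx":0,"wy":0,"wz":0,"hand":5}]'
```

```text
t: 12.9
eef_pos: [0.5743, -0.2572, 0.0441]
orientation: [0.668, 0.745, -0.001, -0.001]
ft_force: [-5.5, -1.2, 3.9]
grip_width: 0.197
t: 13.1
eef_pos: [0.5753, -0.2571, 0.0441]
orientation: [0.668, 0.745, -0.001, -0.001]
ft_force: [-5.4, -0.0, 4.9]
grip_width: 0.201
```

```bash
python3 -m crank '[{"x":0.4,"y":0.05,"z":0,"wx":0,"wy":0,"wz":0,"hand":5},{"x":0.8,"y":0.1,"z":0,"wx":0,"wy":0,"wz":0,"hand":5}]'
```

```text
t: 13.3
eef_pos: [0.576, -0.257, 0.0441]
orientation: [0.668, 0.745, -0.001, -0.001]
ft_force: [-5.0, -0.9, 4.4]
grip_width: 0.196
```

```bash
for k in 1; do python3 -m crank '[{"x":0.4,"y":0.05,"z":0,"wx":0,"wy":0,"wz":0,"hand":5},{"x":0.8,"y":0.1,"z":0,"wx":0,"wy":0,"wz":0,"hand":5}]'; done
```

```text
t: 13.5
eef_pos: [0.5765, -0.2569, 0.0441]
orientation: [0.668, 0.745, -0.001, -0.001]
ft_force: [-6.0, -0.7, 5.4]
grip_width: 0.198
```

```bash
python3 -m crank '[{"x":0.4,"y":0.05,"z":0,"wx":0,"wy":0,"wz":0,"hand":5},{"x":0.8,"y":0.1,"z":0,"wx":0,"wy":0,"wz":0,"hand":5}]'
```

```text
t: 13.7
eef_pos: [0.5765, -0.257, 0.044]
orientation: [0.668, 0.745, -0.002, -0.002]
ft_force: [-8.8, -1.1, 6.3]
grip_width: 0.196
```

Contact: x has stopped at 0.5765 and the force is rising. I press a bit more so the plate squares up on both dowels.

```bash
python3 -m crank '[{"x":0.4,"y":0.05,"z":0,"wx":0,"wy":0,"wz":0,"hand":5},{"x":0.8,"y":0.1,"z":0,"wx":0,"wy":0,"wz":0,"hand":5},{"x":1.2,"y":0.15,"z":0,"wx":0,"wy":0,"wz":0,"hand":5},{"x":1.2,"y":0.15,"z":0,"wx":0,"wy":0,"wz":0,"hand":5}]'
python3 - <<'E'
from h import *
s=env.sense();print(s['moment'],s['ft_force'])
im=snap('wrist','w7');cv2.imwrite('pics/w7c.png',cv2.resize(im[50:300,160:500,::-1],None,fx=2.3,fy=2.3,interpolation=2))
E
```

```text
t: 14.1
eef_pos: [0.5765, -0.2569, 0.044]
orientation: [0.668, 0.744, -0.003, -0.003]
ft_force: [-10.6, -0.1, 8.3]
grip_width: 0.2
[0.02606739 2.13409815 0.01369839] [-10.55580728  -0.06802903   8.25081273]
```

View pics/w7c.png

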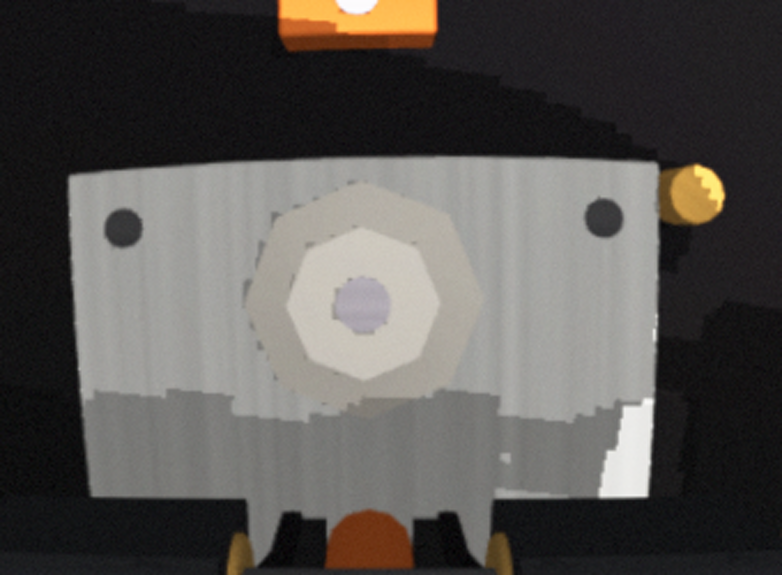

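The left dowel is touching (crop 690,193) and the z moment is near zero. I check the right dowel in the side and top views.

Run:
```python
from h import *
s=env.sense();print(s['eef_pos'],s['orientation'])
im=snap('side','s7');im2=snap('top','t7')
a=cv2.resize(im[150:240,280:390,::-1],None,fx=5,fy=5,interpolation=2)
b=cv2.resize(im2[200:300,350:460,::-1],None,fx=4.5,fy=4.5,interpolation=2)
cv2.imwrite('pics/s7c.png',a);cv2.imwrite('pics/t7c.png',b)
```

```text
[ 0.57655228 -0.25697044  0.0440372 ] [ 0.66776197  0.7443652  -0.00274786 -0.00261762]
```

View pics/s7c.png

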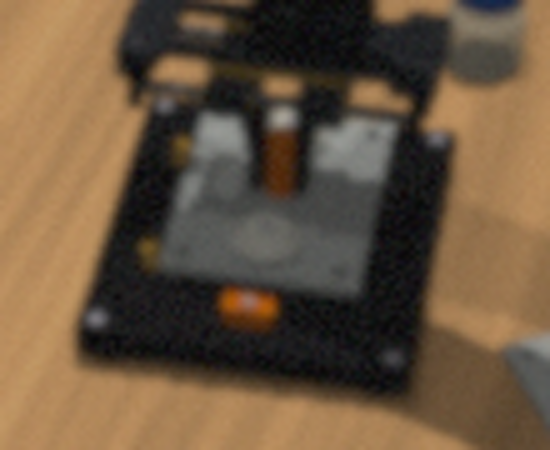

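View pics/t7c.png

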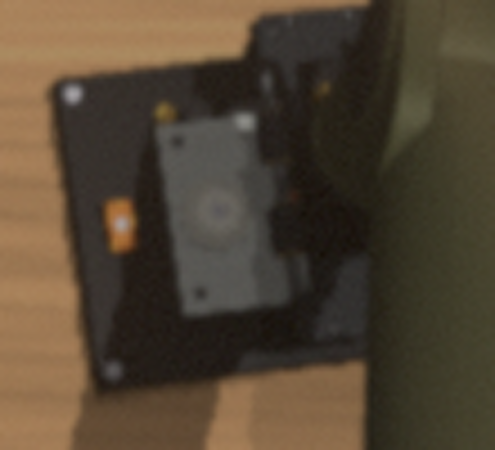

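```bash
python3 -m crank '[{"x":0,"y":0,"z":0,"wx":0,"wy":-0.25,"wz":0,"hand":5},{"x":0,"y":0,"z":0,"wx":0.05,"wy":-0.5,"wz":0,"hand":5},{"x":0,"y":0,"z":0,"wx":0.05,"wy":-0.5,"wz":0,"hand":5}]'; python3 -c "
from h import *
s=env.sense();print(s['eef_pos'],s['orientation'],s['moment'],s['ft_force'])"
```

```text
t: 14.55
eef_pos: [0.5767, -0.2569, 0.044]
orientation: [0.668, 0.744, 0.001, 0.001]
ft_force: [-11.3, -1.6, 7.4]
grip_width: 0.198
[ 0.57666203 -0.25694917  0.04404277] [6.67748765e-01 7.44386291e-01 6.11605774e-04 5.11895511e-04] [-0.03762176  2.19347632  0.0091224 ] [-11.28180479  -1.64521652   7.44041062]
```

```bash
python3 -m crank '[{"x":0,"y":0,"z":0.5,"wx":0,"wy":0,"wz":0.3,"hand":5},{"x":0,"y":0,"z":0.8,"wx":0,"wy":0,"wz":0.8,"hand":5},{"x":0,"y":0,"z":0.8,"wx":0,"wy":0,"wz":0.8,"hand":5}]'; python3 -c "
from h import *
s=env.sense();print(s['eef_pos'],s['orientation'],s['moment'],s['ft_force'])"
python3 -m crank '[{"x":0,"y":0,"z":0,"wx":0,"wy":0,"wz":-0.8,"hand":5},{"x":0,"y":0,"z":0,"wx":0,"wy":0,"wz":-1.6,"hand":5},{"x":0,"y":0,"z":0,"wx":0,"wy":0,"wz":-1.6,"hand":5}]'; python3 -c "
from h import *
s=env.sense();print(s['eef_pos'],s['orientation'],s['moment'],s['ft_force'])"
```

```text
t: 14.85
eef_pos: [0.5767, -0.2569, 0.044]
orientation: [0.663, 0.749, 0.001, 0.0]
ft_force: [-8.2, -1.2, 4.6]
grip_width: 0.197
[ 0.5766887  -0.25694907  0.04404891] [6.62591975e-01 7.48980055e-01 7.86519841e-04 3.66194108e-04] [-0.19579801  1.84286174 -0.12235246] [-8.16320947 -1.22534273  4.61960156]
t: 15.15
eef_pos: [0.5767, -0.2569, 0.044]
orientation: [0.673, 0.74, 0.001, 0.0]
ft_force: [-9.1, -0.8, 3.8]
grip_width: 0.193
[ 0.57665622 -0.25694052  0.04404481] [6.72817499e-01 7.39808160e-01 5.44055537e-04 4.50647670e-04] [-0.24168897  1.8521715   0.14545873] [-9.11300133 -0.83740093  3.78485919]
```

```bash
python3 - <<'E'
from h import *
im=snap('wrist','w8');cv2.imwrite('pics/w8c.png',cv2.resize(im[50:300,160:500,::-1],None,fx=2.3,fy=2.3,interpolation=2))
E
python3 -m crank '[{"x":0,"y":0,"z":0,"wx":0,"wy":0,"wz":0.4,"hand":5},{"x":0,"y":0,"z":0,"wx":0,"wy":0,"wz":0.8,"hand":5},{"x":0.5,"y":0.06,"z":0,"wx":0,"wy":0,"wz":0.8,"hand":5},{"x":0.5,"y":0.06,"z":0,"wx":0,"wy":0,"wz":0.8,"hand":5}]'
python3 - <<'E'
from h import *
s=env.sense();print(s['eef_pos'],s['orientation'],s['moment'],s['ft_force'])
im=snap('wrist','w9');cv2.imwrite('pics/w9c.png',cv2.resize(im[50:300,160:500,::-1],None,fx=2.3,fy=2.3,interpolation=2))
E
```

```text
t: 15.6
eef_pos: [0.5767, -0.257, 0.044]
orientation: [0.668, 0.744, 0.0, -0.0]
ft_force: [-10.6, -0.1, 5.3]
grip_width: 0.198
[ 0.57666847 -0.25699801  0.04404631] [ 6.67747613e-01  7.44387694e-01  2.91854119e-04 -9.37088796e-06] [-0.16800464  2.04708314  0.06345055] [-10.58575568  -0.06602216   5.3310048 ]
```

View pics/w8c.png

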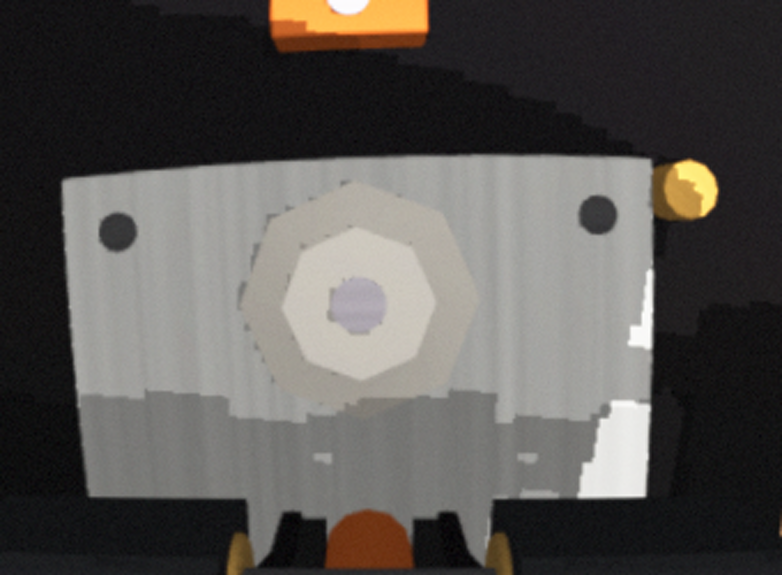

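View pics/w9c.png

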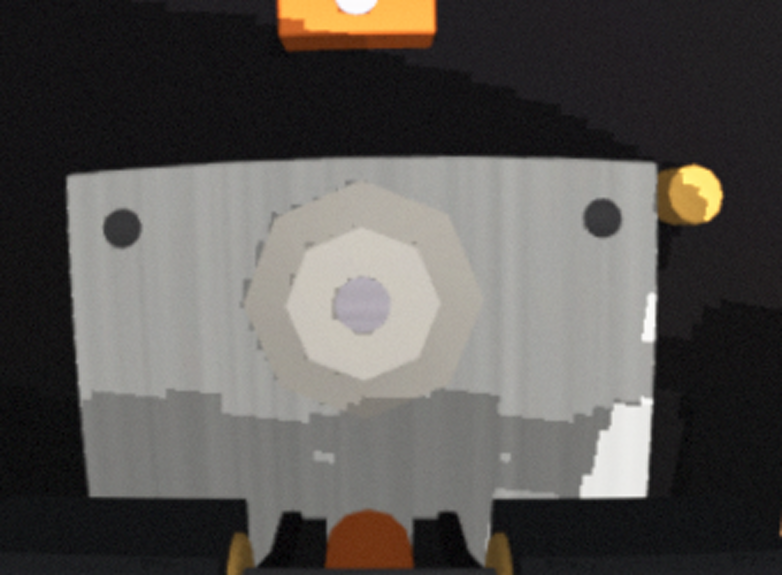

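The plate stayed put in the world while the tool turned ±0.8°: its screw line shifted 0.84° in the image. So it bears on both dowels. Next I slide it along +y of the bed, keeping the x press. About 21 mm to go.

```bash
python3 -m crank '[{"x":-0.1,"y":1,"z":0,"wx":0,"wy":0,"wz":0,"hand":5},{"x":-0.3,"y":2.5,"z":0,"wx":0,"wy":0,"wz":0,"hand":5},{"x":-0.5,"y":4,"z":0,"wx":0,"wy":0,"wz":0,"hand":5},{"x":-0.7,"y":5.5,"z":0,"wx":0,"wy":0,"wz":0,"hand":5}]'; python3 -m crank '[{"x":-0.2,"y":1.5,"z":0,"wx":0,"wy":0,"wz":0,"hand":5},{"x":-0.4,"y":3,"z":0,"wx":0,"wy":0,"wz":0,"hand":5},{"x":-0.6,"y":4.5,"z":0,"wx":0,"wy":0,"wz":0,"hand":5}]'
python3 - <<'E'
from h import *
s=env.sense();print(s['eef_pos'],s['orientation'],s['moment'],s['ft_force'])
im=snap('wrist','w10');cv2.imwrite('pics/w10c.png',cv2.resize(im[50:300,160:500,::-1],None,fx=2.3,fy=2.3,interpolation=2))
E
```

```text
t: 16.05
eef_pos: [0.5765, -0.2559, 0.0441]
orientation: [0.669, 0.744, -0.001, 0.003]
ft_force: [-6.6, -8.5, 1.6]
grip_width: 0.196
t: 16.35
eef_pos: [0.576, -0.2516, 0.0441]
orientation: [0.669, 0.744, -0.001, 0.003]
ft_force: [-5.9, -8.1, 1.1]
grip_width: 0.2
[ 0.57602419 -0.25156     0.04412041] [ 6.68661069e-01  7.43561129e-01 -7.43330121e-04  2.94423369e-03] [-1.78808737  1.37136956  0.03460997] [-5.87100176 -8.12491345  1.09272225]
```

View pics/w10c.png

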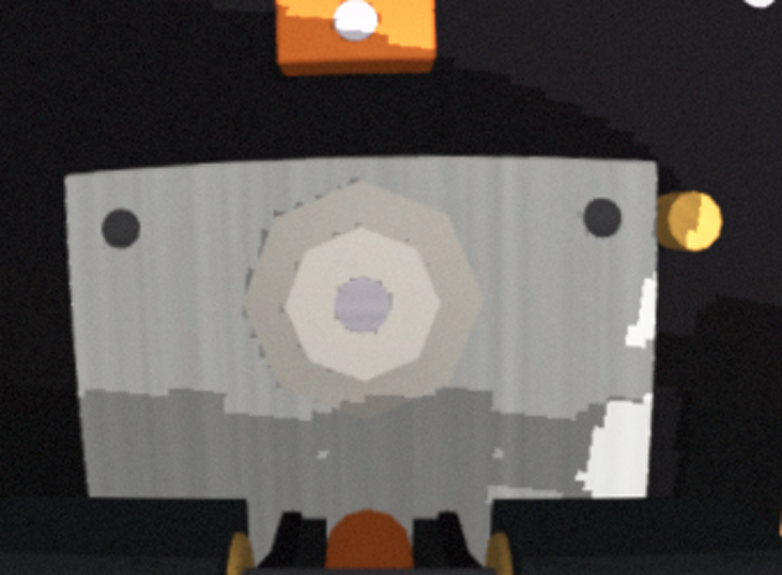

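```bash
python3 -m crank '[{"x":-0.1,"y":1.5,"z":0,"wx":0,"wy":0,"wz":0,"hand":5},{"x":-0.3,"y":3,"z":0,"wx":0,"wy":0,"wz":0,"hand":5},{"x":-0.5,"y":4.5,"z":0,"wx":0,"wy":0,"wz":0,"hand":5},{"x":-0.7,"y":6,"z":0,"wx":0,"wy":0,"wz":0,"hand":5},{"x":-0.9,"y":7.5,"z":0,"wx":0,"wy":0,"wz":0,"hand":5},{"x":-1,"y":9,"z":0,"wx":0,"wy":0,"wz":0,"hand":5}]'
python3 - <<'E'
from h import *
s=env.sense();print(s['eef_pos'],s['orientation'],s['moment'],s['ft_force'])
im=snap('wrist','w11');cv2.imwrite('pics/w11c.png',cv2.resize(im[50:300,160:500,::-1],None,fx=2.3,fy=2.3,interpolation=2))
E
```

```text
t: 17.0
eef_pos: [0.5749, -0.2427, 0.0441]
orientation: [0.669, 0.743, -0.001, 0.003]
ft_force: [-6.3, -8.3, 0.7]
grip_width: 0.197
[ 0.57486292 -0.24274578  0.04407649] [ 0.66873432  0.74349537 -0.00093024  0.00285988] [-1.87190524  1.44242375 -0.04124896] [-6.25093718 -8.34872008  0.72867181]
```

View pics/w11c.png

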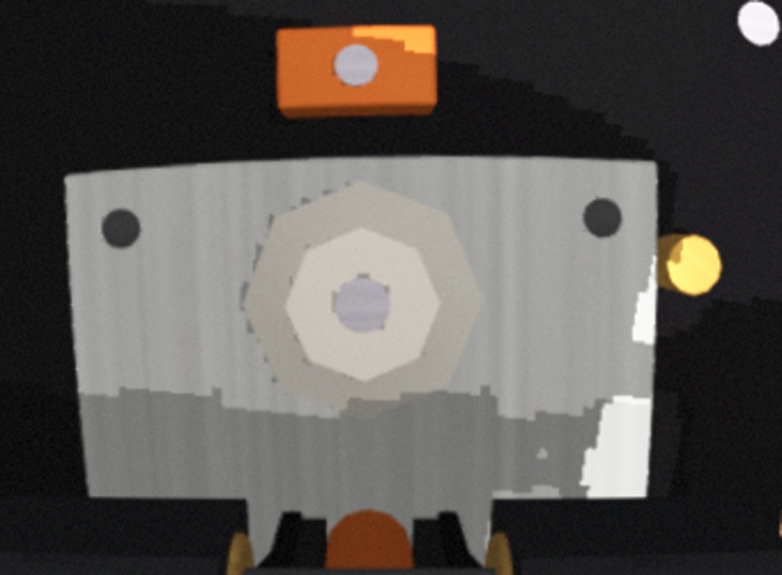

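```bash
python3 -m crank '[{"x":-0.1,"y":1,"z":0,"wx":0,"wy":0,"wz":0,"hand":5},{"x":-0.25,"y":2,"z":0,"wx":0,"wy":0,"wz":0,"hand":5},{"x":-0.4,"y":3,"z":0,"wx":0,"wy":0,"wz":0,"hand":5},{"x":-0.5,"y":4,"z":0,"wx":0,"wy":0,"wz":0,"hand":5}]'; python3 -m crank '[{"x":-0.06,"y":0.5,"z":0,"wx":0,"wy":0,"wz":0,"hand":5},{"x":-0.12,"y":1,"z":0,"wx":0,"wy":0,"wz":0,"hand":5}]'
```

```text
t: 17.45
eef_pos: [0.5744, -0.2388, 0.0441]
orientation: [0.669, 0.743, -0.001, 0.003]
ft_force: [-6.1, -8.9, 1.4]
grip_width: 0.196
t: 17.65
eef_pos: [0.5742, -0.2378, 0.0441]
orientation: [0.669, 0.744, -0.001, 0.003]
ft_force: [-6.8, -9.0, 0.5]
grip_width: 0.196
```

```bash
python3 -m crank '[{"x":-0.06,"y":0.5,"z":0,"wx":0,"wy":0,"wz":0,"hand":5},{"x":-0.12,"y":1,"z":0,"wx":0,"wy":0,"wz":0,"hand":5}]'
```

```text
t: 17.85
eef_pos: [0.5741, -0.2368, 0.0441]
orientation: [0.669, 0.744, -0.001, 0.003]
ft_force: [-6.6, -8.8, 0.7]
grip_width: 0.197
```

```bash
python3 -m crank '[{"x":-0.06,"y":0.4,"z":0,"wx":0,"wy":0,"wz":0,"hand":5},{"x":-0.1,"y":0.8,"z":0,"wx":0,"wy":0,"wz":0,"hand":5}]'
```

```text
t: 18.05
eef_pos: [0.574, -0.236, 0.0441]
orientation: [0.669, 0.743, -0.001, 0.003]
ft_force: [-6.3, -8.9, 0.7]
grip_width: 0.196
```

```bash
python3 -m crank '[{"x":-0.06,"y":0.4,"z":0,"wx":0,"wy":0,"wz":0,"hand":5},{"x":-0.1,"y":0.8,"z":0,"wx":0,"wy":0,"wz":0,"hand":5}]'
```

```text
t: 18.25
eef_pos: [0.5739, -0.2352, 0.0441]
orientation: [0.669, 0.743, -0.001, 0.003]
ft_force: [-6.3, -8.3, 1.4]
grip_width: 0.193
```

```bash
python3 -m crank '[{"x":-0.06,"y":0.4,"z":0,"wx":0,"wy":0,"wz":0,"hand":5},{"x":-0.1,"y":0.8,"z":0,"wx":0,"wy":0,"wz":0,"hand":5}]'
python3 - <<'E'
from h import *
im=snap('wrist','w12');cv2.imwrite('pics/w12c.png',cv2.resize(im[50:300,160:500,::-1],None,fx=2.3,fy=2.3,interpolation=2))
E
```

```text
t: 18.45
eef_pos: [0.5738, -0.2344, 0.0441]
orientation: [0.669, 0.743, -0.001, 0.003]
ft_force: [-7.0, -9.1, 0.7]
grip_width: 0.196
```

View pics/w12c.png

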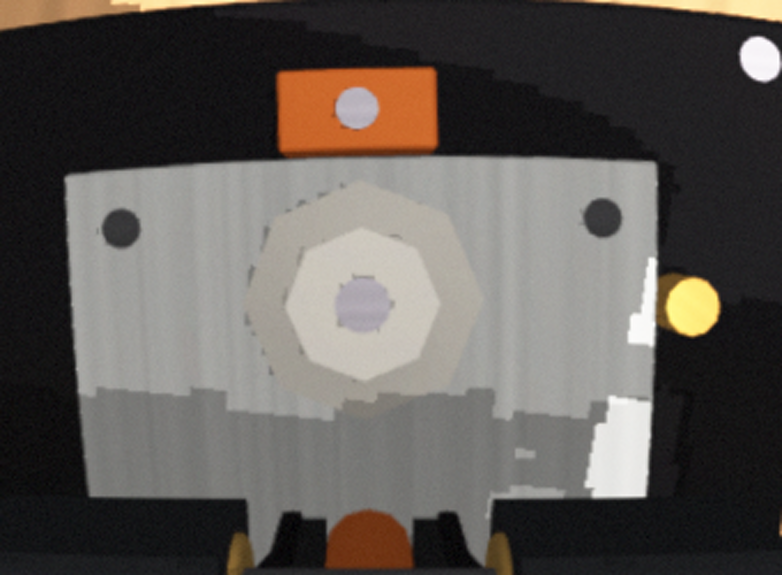

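The stop face (crop 357,153) nearly meets the plate edge (357,158). I keep creeping.

```bash
python3 -m crank '[{"x":-0.06,"y":0.4,"z":0,"wx":0,"wy":0,"wz":0,"hand":5},{"x":-0.1,"y":0.8,"z":0,"wx":0,"wy":0,"wz":0,"hand":5}]'
```

```text
t: 18.7
eef_pos: [0.5737, -0.2337, 0.0441]
orientation: [0.669, 0.744, -0.001, 0.003]
ft_force: [-6.9, -10.1, 0.2]
grip_width: 0.19
```

```bash
python3 -m crank '[{"x":-0.06,"y":0.4,"z":0,"wx":0,"wy":0,"wz":0,"hand":5},{"x":-0.06,"y":0.6,"z":0,"wx":0,"wy":0,"wz":0,"hand":5}]'
```

```text
t: 18.9
eef_pos: [0.5737, -0.2337, 0.0441]
orientation: [0.669, 0.743, -0.001, 0.003]
ft_force: [-6.4, -10.7, 0.7]
grip_width: 0.197
```

```bash
python3 -m crank '[{"x":-0.06,"y":0.4,"z":0,"wx":0,"wy":0,"wz":0,"hand":5},{"x":-0.06,"y":0.6,"z":0,"wx":0,"wy":0,"wz":0,"hand":5}]'
```

```text
t: 19.1
eef_pos: [0.5737, -0.2337, 0.0441]
orientation: [0.669, 0.743, -0.001, 0.004]
ft_force: [-5.3, -10.9, -0.3]
grip_width: 0.195
```

```bash
python3 -m crank '[{"x":0.3,"y":0.5,"z":0,"wx":0.2,"wy":0,"wz":0,"hand":5},{"x":0.6,"y":1,"z":0,"wx":0.4,"wy":0,"wz":0,"hand":5},{"x":0.6,"y":1,"z":0,"wx":0.4,"wy":0,"wz":0,"hand":5}]'
python3 - <<'E'
from h import *
s=env.sense();print(s['eef_pos'],s['orientation'],s['moment'],s['ft_force'])
im=snap('wrist','w13');cv2.imwrite('pics/w13c.png',cv2.resize(im[50:300,160:500,::-1],None,fx=2.3,fy=2.3,interpolation=2))
E
```

```text
t: 19.4
eef_pos: [0.5737, -0.2336, 0.0441]
orientation: [0.669, 0.743, 0.001, 0.001]
ft_force: [-6.7, -13.0, 1.6]
grip_width: 0.194
[ 0.57373007 -0.23362182  0.04410532] [6.69193641e-01 7.43086883e-01 6.12936785e-04 1.17443705e-03] [-2.57986169  1.53768565  0.00654909] [ -6.7062582  -12.95533595   1.57561271]
```

View pics/w13c.png

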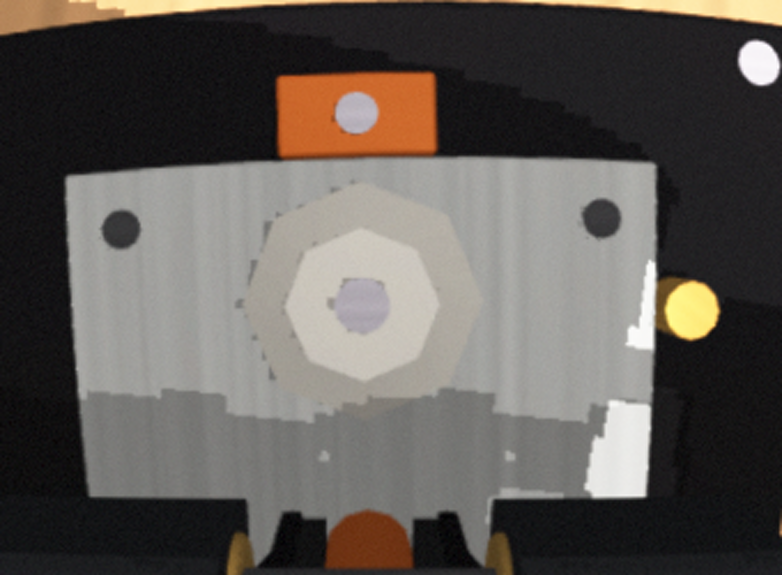

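Contact with the stop is steady at y=-0.2337, and the gap in the picture is closed. I open with the light bias still toward the dowels and stop, then look.

```bash
python3 -m crank '[{"x":0,"y":0,"z":0,"wx":0,"wy":0,"wz":0,"hand":20},{"x":0,"y":0,"z":0,"wx":0,"wy":0,"wz":0,"hand":26},{"x":0,"y":0,"z":0,"wx":0,"wy":0,"wz":0,"hand":32},{"x":0,"y":0,"z":0,"wx":0,"wy":0,"wz":0,"hand":38},{"x":0,"y":0,"z":0,"wx":0,"wy":0,"wz":0,"hand":38}]'
python3 - <<'E'
from h import *
s=env.sense();print(s['eef_pos'],s['orientation'],s['moment'],s['ft_force'])
im=snap('wrist','w14');cv2.imwrite('pics/w14c.png',cv2.resize(im[50:300,160:500,::-1],None,fx=2.3,fy=2.3,interpolation=2))
E
```

```text
t: 19.95
eef_pos: [0.5788, -0.2244, 0.0452]
orientation: [0.667, 0.745, 0.007, 0.001]
ft_force: [1.1, 0.4, -0.4]
grip_width: 0.416
[ 0.57882266 -0.22435551  0.04515136] [0.66678429 0.74522062 0.00662444 0.00102769] [ 0.01500168 -0.04721353  0.01330511] [ 1.08669813  0.44820163 -0.44834533]
```

View pics/w14c.png

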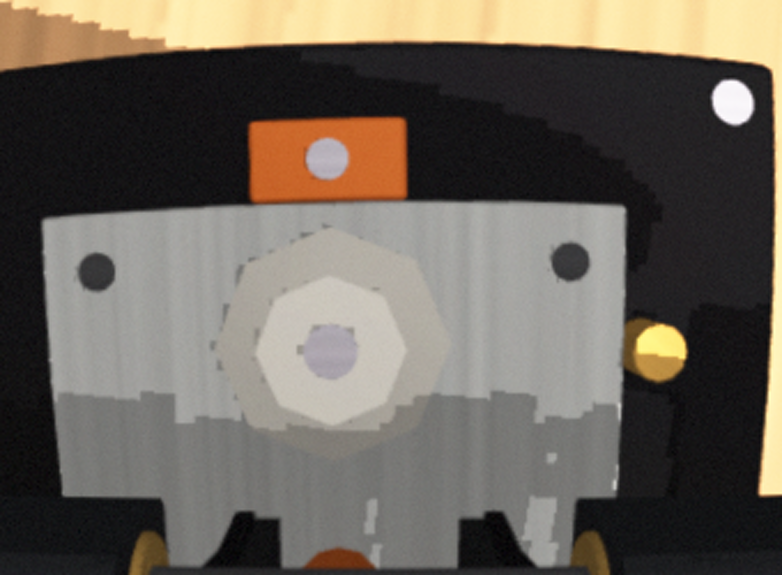

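Released. The tool sprang 5 mm in x and 9 mm in y, clear of the plate, and the force is zero. The plate still touches the stop and the left dowel. I lift off and view the whole bed.

```bash
python3 -m crank '[{"x":-3,"y":-6,"z":5,"wx":0,"wy":0,"wz":0,"hand":40},{"x":-3,"y":-8,"z":15,"wx":0,"wy":0,"wz":0,"hand":40},{"x":-3,"y":-8,"z":35,"wx":0,"wy":0,"wz":0,"hand":40},{"x":-3,"y":-8,"z":60,"wx":0,"wy":0,"wz":0,"hand":40},{"x":-3,"y":-8,"z":100,"wx":0,"wy":0,"wz":0,"hand":40},{"x":-20,"y":-40,"z":140,"wx":0,"wy":0,"wz":0,"hand":40},{"x":-40,"y":-80,"z":160,"wx":0,"wy":0,"wz":0,"hand":40},{"x":-60,"y":-120,"z":170,"wx":0,"wy":0,"wz":0,"hand":40},{"x":-60,"y":-140,"z":170,"wx":0,"wy":0,"wz":0,"hand":40},{"x":-60,"y":-140,"z":170,"wx":0,"wy":0,"wz":0,"hand":40}]'
python3 - <<'E'
from h import *
s=env.sense();print(s['eef_pos'],s['ft_force'],s['t'])
snap('wrist','w15')
im=snap('top','t15');cv2.imwrite('pics/t15c.png',cv2.resize(im[200:300,350:460,::-1],None,fx=5,fy=5,interpolation=2))
E
```

```text
t: 21.0
eef_pos: [0.516, -0.3706, 0.2157]
orientation: [0.67, 0.742, 0.005, 0.002]
ft_force: [-0.8, 0.6, -0.3]
grip_width: 0.46
[ 0.51597369 -0.37056558  0.21568832] [-0.77653927  0.59121775 -0.32839263] 21.0
```

View pics/w15.png

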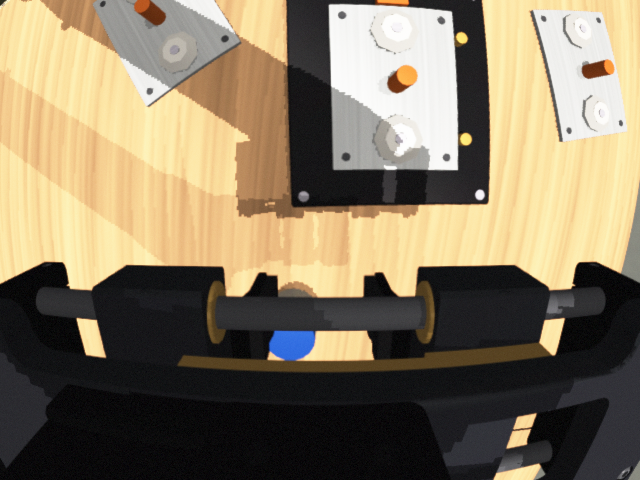

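View pics/t15c.png

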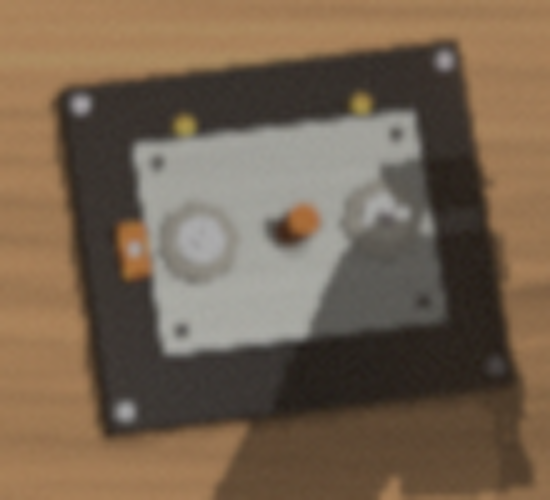

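The plate looks home. I shift the camera a little for a precise check.

```bash
python3 -m crank '[{"x":15,"y":25,"z":10,"wx":0,"wy":0,"wz":0,"hand":40},{"x":30,"y":50,"z":20,"wx":0,"wy":0,"wz":0,"hand":40},{"x":40,"y":55,"z":20,"wx":0,"wy":0,"wz":0,"hand":40},{"x":40,"y":55,"z":20,"wx":0,"wy":0,"wz":0,"hand":40},{"x":40,"y":55,"z":20,"wx":0,"wy":0,"wz":0,"hand":40}]'
python3 - <<'E'
from h import *
c=env.get_calibration('wrist')
im=snap('wrist','w16');cv2.imwrite('pics/w16c.png',cv2.resize(im[20:280,170:500,::-1],None,fx=2.3,fy=2.3,interpolation=2))
import pickle;pickle.dump(c,open('c16.pkl','wb'))
E
```

```text
t: 21.6
eef_pos: [0.5574, -0.3104, 0.234]
orientation: [0.667, 0.745, 0.005, 0.0]
ft_force: [0.3, 0.3, 0.2]
grip_width: 0.461
```

View pics/w16c.png

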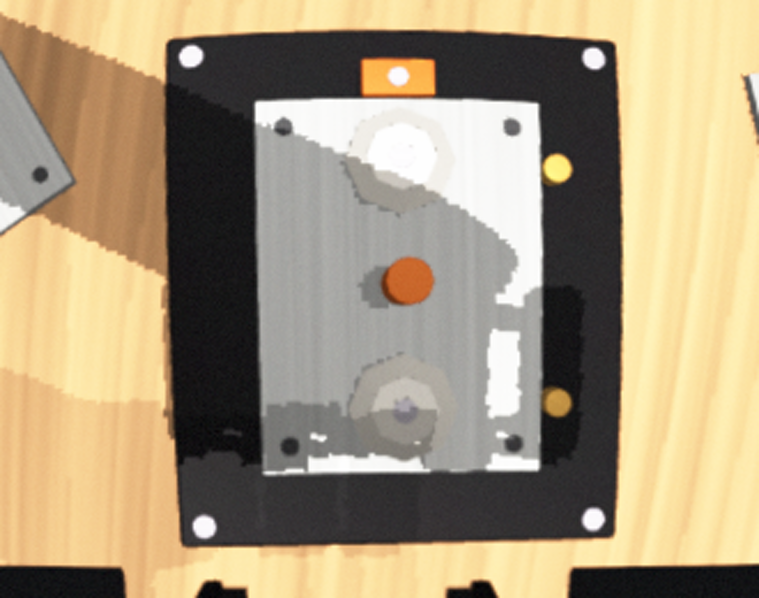

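Plate, both dowels and stop are all visible. I fit the bed and plate poses from the screws and corners.

Run:
```python
from h import *
import pickle;c=pickle.load(open('c16.pkl','rb'))
f=lambda L:[(170+x/2.3,20+y/2.3) for x,y in L]
P=lambda L,z:onplane(c,f(L),z,True)[:,:2]*1000
B=P([(191,57),(594,58),(593,519),(204,527)],.03);S=P([(283,127),(512,127),(513,443),(290,446)],.038);C=P([(255,101),(538,103),(540,469),(263,474)],.038)
D=P([(557,168),(557,402)],.044)
def fit(Q,n):
    o=Q.mean(0);x=(Q[1]-Q[0])+(Q[2]-Q[3]);y=(Q[0]-Q[3])+(Q[1]-Q[2])
    a=np.degrees(np.arctan2(x[1],x[0]));b=np.degrees(np.arctan2(-y[0],y[1]));print(n,o.round(1),'yaw',a.round(2),b.round(2),'size',np.hypot(*x)/2,np.hypot(*y)/2);return o,(a+b)/2
ob,yb=fit(B,'bed');r=np.radians(yb);R=np.array([[np.cos(r),np.sin(r)],[-np.sin(r),np.cos(r)]])
for q,n in((S,'pscrew'),(C,'pcorn')):
    o,y=fit(q,n);print('  rel',(R@(o-ob)).round(1),(y-yb).round(2))
print('dowels',(R@(D-ob).T).T.round(1)); print('corners',(R@(C-ob).T).T.round(1))
```

```text
bed [ 573.5 -232.9] yaw 7.4 7.21 size 176.34577950508282 209.231233949399
pscrew [ 573.4 -232.8] yaw 7.32 7.21 size 95.94721836179218 136.0117421803669
  rel [-0.1  0.2] -0.04
pcorn [ 573.6 -232.8] yaw 7.23 7.27 size 119.7432265597856 159.4392307561537
  rel [0.1 0.2] -0.06
dowels [[ 65.7  50. ]
 [ 65.4 -49.5]]
corners [[-59.6  80.1]
 [ 59.8  79.7]
 [ 60.1 -79.5]
 [-60.  -79.6]]
```

Run:
```python
from h import *
snap('top','t17');look('top',['spool','glue_jar','screwdriver_mid'])
print(env.sense()['ft_force'],env.sense()['t'])
env.finish_job()
```

```text
top spool 0.81 [479. 539.  -2.] px [135, 280]
[ 1.04695899 -1.32364981  1.31121293] 21.85
the job is handed in; nothing more can be done
```

I set the leftmost plate flat on the bed, about 19 mm short of the dowels and 21 mm short of the stop. I crept it onto the dowels, slid it along them onto the end stop, released it and backed off, then handed the job in at about 22 s.

**Dowels:** the wrist force while pressing was 11 N at most. The plate did not move when I turned the tool ±0.8°, which I take as bearing on both dowels. The right dowel was not clearly visible at that point.

**Stop:** the wrist force in y reached about 13 N.

**Last position check:** from the wrist picture, the plate's middle is within 0.2 mm of the bed's and its yaw within 0.1°. All four corners and both dowels came out at their expected places to within about 0.6 mm.

**Oddities:**
- **Refused moves:** my first two move calls were refused because every key must be given; nothing moved.
- **Tool spring:** when the gripper opened, the tool sprang about 5 mm in x and 9 mm in y. The picture right after still showed the plate against the stop and the left dowel.
- **Bystanders:** in the last top picture the network found the spool where it started but did not report the jar or the screwdriver. I did not check that picture by eye. The arm passed only above the bench, and every force I saw came from the plate.

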